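# Close the biscuit tin and lift off its outer lid

### The job

Carry the nested pair of lids together from the pot stand by the inner lid's knob and lower them onto the biscuit tin, gently, until you feel the inner lid come to rest on the biscuits inside (the outer lid stops earlier, on the rim); only then let go. Then take the outer lid alone by its collar and lift it straight up until it is well clear of the top of the inner knob, leaving the inner lid undisturbed on the biscuits. Finish still holding the outer lid level in the air above the tin, and leave everything else on the shelf where it is.

Things in the scene. Friction and masses are not known exactly. Their poses are not given: they have to be found in the camera images.
- tin: the open-topped biscuit tin, plain aluminium, round, 92 mm outside, bore 86 mm, 90 mm tall; it stands fast and does not move. Origin: centre of its underside, z up. A stack of 72 mm biscuits inside, its top 21 to 28 mm below the rim (not told), is what the inner lid comes to rest on
- pot_stand: slatted wooden pot stand, 170 x 158 x 18 mm, does not move; the lids lie near its middle at the start. Origin: centre of its underside
- inner_lid: loose inner lid, 150 g: an aluminium plug 76 mm across and 18 mm high with a wooden knob standing on its centre, 73 mm high in all. Origin: centre of the plug's underside, z up. When it sits in the tin its top lies 3 to 10 mm below the rim
- inner_knob (a point): on the knob's axis, 11 mm below its top and 62 mm above the plug's underside. The knob is an upright round stem 20 mm across; nested, it sticks out 36 mm above the outer lid's collar. As the inner lid goes down in the tin the collar stays on the rim, and the knob then sticks out 26 to 33 mm: grip it in its upper 22 mm
- outer_lid: loose outer lid, 140 g, aluminium: flat ring 106 mm across, 3 mm thick; a skirt hangs 10 mm below it (101 mm inside, goes over the tin); an upright collar in the middle, open through the lid. It merely rests on the inner plug, the knob passing freely through the collar. Origin: centre of the skirt's lower edge, z up; nested, 8 mm above the inner lid's; on the tin, 80 mm above the tin's
- outer_collar (a point): centre of the outer lid's collar, half-way up it, 21 mm above the outer lid's origin. The collar is 43 mm across outside, 33 mm inside, stands 16 mm above the flat top; gripped across the outside, the fingers straddle the inner knob, which stands 26 to 33 mm above the collar's top
- preserving_jar: glass preserving jar with wire lever lock, 90 mm across, 131 mm tall; leave alone. Origin: underside centre
- measuring_spoons: ring of three flat aluminium measuring spoons, about 130 mm long, 10 mm high; origin at the ring; leave alone
- muffin_mould: hard grey six-cup muffin mould lying upside down, 180 x 260 x 32 mm; leave alone. Origin: underside centre
- coffee_cup: small white cup with a handle, 64 mm across, 58 mm tall; leave alone. Origin: underside centre
- spice_jar: small glass jar, 44 mm across, 85 mm tall; leave alone. Origin: underside centre
- wooden_spoon: wooden spoon, 240 mm long, lying; leave alone
There are look-alikes about, which are no part of the job. Of the things shaped like the outer_lid, the aluminium one is meant.

How it is judged:
On the way, in this order (a step that is already met when the one before it is completed fails the run):
1. the nested lids are lifted together off the pot stand, held by the inner lid (z of inner_lid in the frame of pot_stand above 0.04 m and contact force between the fingers and inner_lid above 1 N and distance between inner_lid and outer_lid below 0.016 m), for 0.2 s.
2. still held by its knob, the inner lid is lowered onto the biscuits in the tin and bears on them, the outer lid lying on the rim (z of inner_lid in the frame of tin below 0.073 m and horizontal distance between each of inner_lid, outer_lid and tin below 0.012 m and angle between inner_lid's own z axis and vertical below 0.12 rad and linear speed of inner_lid below 0.02 m/s and contact force between inner_lid and tin above 1 N and contact force between the fingers and inner_lid above 1 N and z of outer_lid in the frame of tin below 0.084 m), for 0.1 s.
3. the inner lid is let go while both lids lie in place on the tin (z of inner_lid in the frame of tin below 0.073 m and horizontal distance between each of inner_lid, outer_lid and tin below 0.012 m and angle between inner_lid's own z axis and vertical below 0.12 rad and linear speed of inner_lid below 0.02 m/s and contact force between inner_lid and tin above 0.5 N and contact force between the fingers and inner_lid below 0.1 N and z of outer_lid in the frame of tin below 0.084 m), for 0.1 s.
4. the outer lid alone is lifted by the gripper, the inner lid staying on the biscuits (z of inner_lid in the frame of tin below 0.073 m and horizontal distance between inner_lid and tin below 0.012 m and angle between inner_lid's own z axis and vertical below 0.12 rad and linear speed of inner_lid below 0.02 m/s and z of outer_lid in the frame of tin above 0.1 m and contact force between the fingers and outer_lid above 1 N and contact force between the fingers and inner_lid below 0.1 N), for 0.2 s.
At the end, for the whole second after the job is handed in: gripper holds the outer lid still and level (0.2 rad) over the tin (60 mm sideways), its lower edge 60 mm or more above the rim, touching neither tin nor inner lid; inner lid untouched, upright on the biscuits, its underside under 73 mm above the tin's (z of inner_lid in the frame of tin below 0.073 m and horizontal distance between inner_lid and tin below 0.012 m and angle between inner_lid's own z axis and vertical below 0.12 rad and linear speed of inner_lid below 0.02 m/s and contact force between inner_lid and tin above 0.5 N and contact force between the fingers and inner_lid below 0.1 N and contact force between inner_lid and outer_lid below 0.05 N and contact force between the fingers and outer_lid above 1 N and contact force between outer_lid and tin below 0.05 N and z of outer_lid in the frame of tin above 0.15 m and horizontal distance between outer_lid and tin below 0.06 m and angle between outer_lid's own z axis and vertical below 0.2 rad and linear speed of outer_lid below 0.03 m/s); the arm keeps its last pose, push and grip.
It fails at once if the inner lid is pressed onto the biscuits with more than 40 N (contact force between inner_lid and tin above 40 N).
It fails at once if the inner lid is shifted, raised or tipped while the outer lid is lifted off (z of outer_lid in the frame of inner_lid above 0.023 m and (linear speed of inner_lid above 0.05 m/s or angle between inner_lid's own z axis and vertical above 0.12 rad)).
It fails at once if a bystander is moved by more than 30 mm (distance of any of preserving_jar, measuring_spoons, muffin_mould, coffee_cup, spice_jar, wooden_spoon from where it was at the start of the episode above 0.03 m).
It also fails if it takes over 54 s, if anything falls off the work surface, if the arm or the gripper's body presses on something with over 40 N, if the wrist force passes 120 N, or if a joint passes its speed limit or range.

### The arm

A 7-joint arm with a two-finger parallel gripper is mounted at the origin on the work surface. World frame = base frame: x ahead of the robot, y to its left, z up, the work surface at z = 0. Lengths are in m, angles in rad, forces in N, time in s.
With the tool pointing down it reaches from about 0.35 to 0.9 m from the base axis. Payload 8.1 kg.
Tool frame: the origin (TCP) lies between the finger pads; the fingertips stand 19 mm ahead of it and the grasp point (between the pads) is the TCP; y points along the fingers, x is the direction in which the jaws open and shut, and the axes are right-handed (so a half turn about y gives the same grasp; the last joint's range is limited). The gripper opens to 92 mm and grips with 3 to 60 N. Pads are 19 mm wide; open, the fingers measure 130 mm over their backs; the gripper's body (75 mm by 190 mm) begins 47 mm behind the grasp point.
Start: joints at [-1.417, 0.434, 0.025, 1.573, -0.012, 1.134, -0.075], TCP at [0.159, 0.605, 0.206] pointing down, gripper open.
Joint ranges: [-2.62, 2.62], [-0.44, 2.09], [-1.27, 1.32], [0.08, 2.57], [-1.32, 4.46], [0.12, 2], [-2.74, 2.74]. Speed limits (rad/s): [2.22, 2.22, 3.01, 3.01, 3.14, 3.14, 3.14].

### API

Orientations are given as a rotation vector (axis times angle).
In Python, from cell import arm gives the robot as it stands.
- The arm moves only by the tool move_arm, never from a script. Its argument "series" is a list of rows, each an object of numbers: "x", "y", "z": the shift along the tool's x, y, z in cm; "rx", "ry", "rz": the turn, a rotation vector about the tool's x, y, z in rad. In form: [{"x": .., "y": .., "z": .., "rx": .., "ry": .., "rz": ..}, ...]. A call has 1 to 12 rows; each row shifts and turns the pose as measured when the row begins, along the tool's axes as they then stand; what a row does not reach is not made up. A row lasts 1/8 s, in which the tool goes at most 62.5 mm and 10.7 degrees, less where a joint would pass 70% of its speed; a pose out of reach is approached as far as the arm can. A call is refused whole if a number of a shift passes 6.25 or a number of a turn 0.188, either way. A call with a gripper value outside its range is refused whole. "jaw" is the finger opening in cm, from 0 to 9.18, set as the call begins (left out, the last holds). The fingers move at their own pace and stop on an object; "newtons" is the grip in N (left out, the last holds). Time passes only in rows, so rows that do not move let the fingers close. It gives the time, the measured TCP pose, the force and the opening at its end, in the units of the state.
- arm.observe(): the state, without advancing time (a new reading comes with each control period).
- arm.get_image(name): name is "side" or "top" or "wrist"; returns the picture (480x640x3 uint8, blue, green, red); there is no depth.
- arm.camera_params(name): a dict with "K" (3x3 intrinsics, pixels), "R" (3x3) and "t" (3): a world point X has camera coordinates R X + t; the wrist camera has in their place "tool_from_camera" (4x4, takes a point from camera to tool coordinates, whose origin is the TCP and whose axes are the tool frame's). Camera axes: x right, y down, z forward; pixel columns grow to the right and rows downward; lengths in m; the calibration is good to about 2 mm. The wrist camera is an equidistant fisheye: a pixel r from the principal point sees the ray r / f radians off the axis. A picture is of the moment at which its call begins: read the wrist's pose just before it. camera_params takes no time and is no camera call.
- arm.sign_off(): hands the job in, once; it reports no verdict.
The state is a dict: "clock": time; "joints": joint angles; "dq": joint speeds; "joint_efforts": joint torques, N m; "position": TCP position; "ee_rot": TCP orientation; "force": force on the tool from outside, world axes, zero at the start; "ft_torque": the same for the moment, N m; "width": opening from 0.0 (shut) to 1.0 (fully open).
Only numpy, scipy, OpenCV 4.12 (cv2) and the standard library are available. Lean on these libraries where they do the work, as an engineer would, in place of code of your own. Each camera call takes 0.05 s, during which the arm holds its last target.

## Working session

There is one attempt and no reset: what is moved stays moved. The work goes in short steps, Python scripts to look and compute and a tool call to move; the robot and the scene stay as the last step left them, time stands still between calls to the robot, and variables do not carry over. Pictures are saved under pics/ and viewed, and the job is handed in when it is done.

Besides the shell and the picture viewer there is one more tool, called as name(argument=value, ...) on one line, values as JSON. move_arm: Moves the arm, as the interface text tells. Its arguments: {"type":"object","properties":{"series":{"type":"array","items":{"type":"object","properties":{"x":{"type":"number"},"y":{"type":"number"},"z":{"type":"number"},"rx":{"type":"number"},"ry":{"type":"number"},"rz":{"type":"number"}}}},"jaw":{"type":"number"},"newtons":{"type":"number"}},"required":["series"]}

```bash
mkdir -p pics; ls
python3 - <<'E'
from cell import arm
import cv2, numpy as np
s=arm.observe()
for k in s: print(k,np.round(s[k],3))
for n in ["side","top","wrist"]:
    im=arm.get_image(n); cv2.imwrite(f"pics/{n}0.png",im)
    p=arm.camera_params(n); print(n,{k:np.round(v,4).tolist() for k,v in p.items()})
E
```

```text
pics
clock 0.0
joints [-1.417  0.435  0.025  1.574 -0.012  1.134 -0.075]
dq [-0.001  0.     0.     0.002  0.001 -0.     0.   ]
joint_efforts [-0.0000e+00 -6.6785e+01  9.8500e-01 -3.1447e+01 -6.0000e-02  4.3000e-02
  0.0000e+00]
position [0.159 0.604 0.205]
ee_rot [-1.321 -1.017  1.019]
force [0.82  0.136 0.156]
ft_torque [-0.02  -0.041  0.026]
width 0.999
side {'K': [[449.9776, 0.0, 322.3715], [0.0, 449.9776, 237.9113], [0.0, 0.0, 1.0]], 'R': [[-0.8907, -0.4545, -0.0056], [-0.3245, 0.6444, -0.6924], [0.3184, -0.6149, -0.7215]], 't': [0.4899, 0.2263, 0.8694]}
top {'K': [[446.9642, 0.0, 321.0682], [0.0, 446.9642, 235.2665], [0.0, 0.0, 1.0]], 'R': [[0.0238, -0.9997, -0.011], [-0.9968, -0.0229, -0.077], [0.0768, 0.0128, -0.997]], 't': [-0.0035, 0.5809, 1.0299]}
wrist {'K': [[371.6483, 0.0, 319.2996], [0.0, 371.6483, 240.9207], [0.0, 0.0, 1.0]], 'tool_from_camera': [[1.0, 0.0, -0.0002, 0.0001], [0.0002, -0.2801, 0.96, -0.1788], [-0.0, -0.96, -0.2801, 0.0761], [0.0, 0.0, 0.0, 1.0]]}
```

View pics/top0.png

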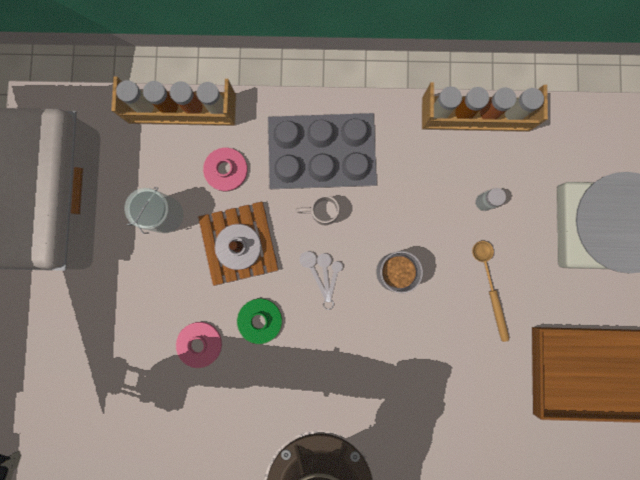

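View pics/side0.png

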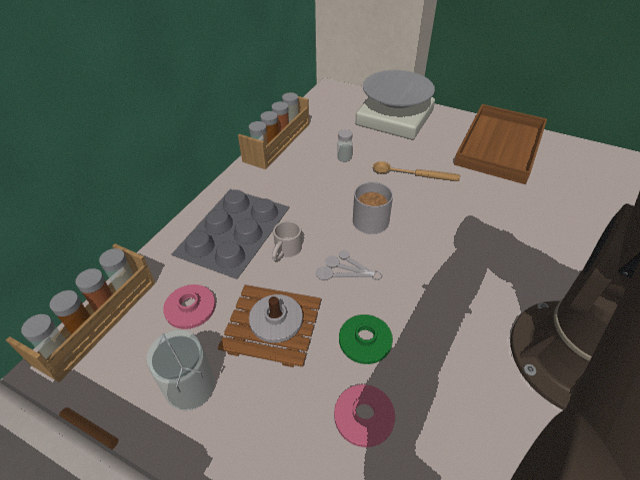

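View pics/wrist0.png

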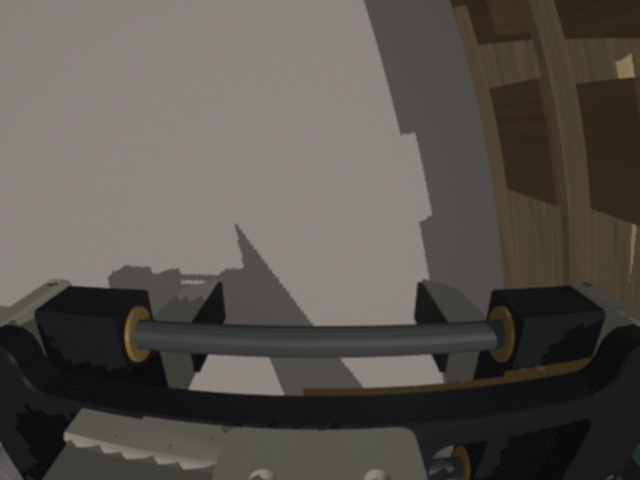

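The top view shows the aluminium nested lids on the stand at about (237,247) and the tin at (400,272). The pink and green lids are look-alikes. Next I'll measure in the top and side views.

```bash
cat > h.py <<'E'
import numpy as np, cv2
from cell import arm
P={n:arm.camera_params(n) for n in ("top","side")}
def ray(n,u,v):
    p=P[n];R=np.array(p["R"]);t=np.array(p["t"]);d=R.T@np.linalg.inv(np.array(p["K"]))@[u,v,1.]
    return -R.T@t,d
def onz(n,u,v,z):
    c,d=ray(n,u,v); return c+d*(z-c[2])/d[2]
def proj(n,X):
    p=P[n];x=np.array(p["K"])@(np.array(p["R"])@X+np.array(p["t"]));return x[:2]/x[2]
E
python3 - <<'E'
from h import *
t=cv2.imread("pics/top0.png");s=cv2.imread("pics/side0.png")
a=cv2.resize(t[200:290,195:285],None,fx=4,fy=4,interpolation=cv2.INTER_CUBIC)
b=cv2.resize(t[230:320,355:445],None,fx=4,fy=4,interpolation=cv2.INTER_CUBIC)
c=cv2.resize(s[280:370,225:325],(400,360),interpolation=cv2.INTER_CUBIC)
d=cv2.resize(s[170:260,325:425],(400,360),interpolation=cv2.INTER_CUBIC)
cv2.imwrite("pics/za.png",np.hstack([a,b]));cv2.imwrite("pics/zb.png",np.hstack([c,d]))
print("lid approx",onz("top",237,247,.039),"tin",onz("top",400,272,.09),onz("side",373,193,.09),onz("side",275,318,.039))
from scipy.spatial.transform import Rotation as Ro
print(Ro.from_rotvec(arm.observe()["ee_rot"]).as_matrix().round(3))
E
```

```text
lid approx [0.54777333 0.20398935 0.039     ] tin [ 0.49909713 -0.16507374  0.09      ] [ 0.50031221 -0.16783551  0.09      ] [0.5469255  0.21074982 0.039     ]
[[ 0.254 -0.    -0.967]
 [ 0.967 -0.001  0.254]
 [-0.001 -1.    -0.   ]]
```

View pics/za.png

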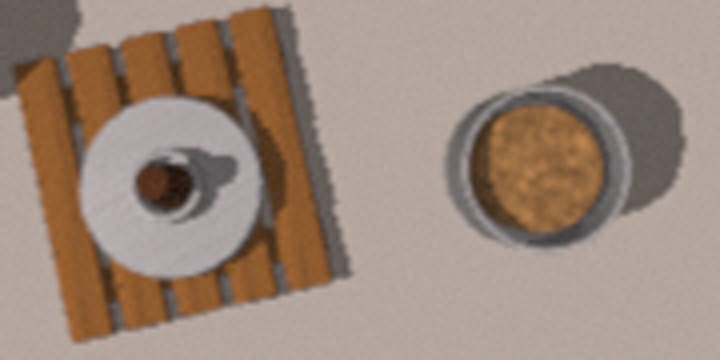

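View pics/zb.png

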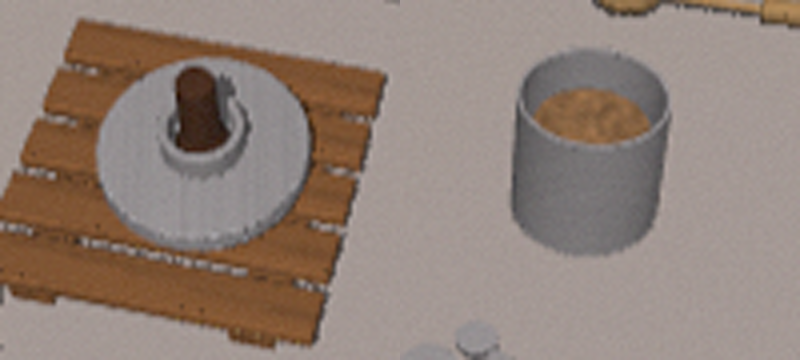

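Run:
```python
from h import *
print("tin",onz("top",401.4,271.3,.09),onz("side",373.,194.1,.09))
print("lid",onz("top",237.4,246.5,.039),onz("side",275.6,316.4,.039))
print("knobtop",onz("top",195+158/4,200+183/4,.091),onz("side",273.1,299.1,.091))
# masks
t=cv2.imread("pics/top0.png");s=cv2.imread("pics/side0.png")
def bright(im,x,y,r,lo):
    h=cv2.cvtColor(im,cv2.COLOR_BGR2HSV); m=((h[...,1]<40)&(h[...,2]>lo)).astype(np.uint8)
    w=np.zeros_like(m); cv2.circle(w,(x,y),r,1,-1); m&=w
    cs,_=cv2.findContours(m,cv2.RETR_EXTERNAL,cv2.CHAIN_APPROX_NONE)
    c=cv2.convexHull(max(cs,key=cv2.contourArea)); return cv2.fitEllipse(c)
print(bright(t,237,247,30,120),bright(s,275,317,36,120))
def brown(im,x0,x1,y0,y1):
    c=im[y0:y1,x0:x1].astype(int); m=(c.max(2)<120)&(c[...,2]-c[...,0]>25)
    n,l,st,ce=cv2.connectedComponentsWithStats(m.astype(np.uint8)); i=1+st[1:,4].argmax(); print(st[i]+[x0,y0,0,0,0],ce[i]+[x0,y0])
brown(t,225,250,235,258);brown(s,262,290,294,325)
```

```text
tin [ 0.50069427 -0.16810995  0.09      ] [ 0.498777   -0.16414406  0.09      ]
lid [0.54895398 0.20310521 0.039     ] [0.54781077 0.20700704 0.039     ]
knobtop [0.5479921  0.19916519 0.091     ] [0.55037034 0.20383426 0.091     ]
((237.1617889404297, 246.4238739013672), (44.69206619262695, 45.630802154541016), 55.68215560913086) ((275.3982238769531, 317.5871276855469), (47.010738372802734, 52.96920394897461), 73.87413024902344)
[229 241  12  11  77] [233.93506494 245.98701299]
[269 297  12  21 178] [273.61235955 307.38764045]
```

move_arm(series=[{"x": -1.2,"z": -2},{"x": -2.4,"z": -4},{"x": -2.4,"z": -4},{"x": -2.4,"z": -4},{"x": -2.4,"z": -4},{"x": -2.4,"z": -4},{"x": -2.4,"z": -4},{"x": -2.4,"z": -4},{"x": -2.4,"z": -4},{"x": -2.4,"z": -4},{"x": -2.4,"z": -4},{"x": -1.2,"z": -2}], jaw=5, newtons=20)

```text
invalid input
```

move_arm(series=[{"x": -1.2,"y": 0,"z": -2,"rx": 0,"ry": 0,"rz": 0},{"x": -2.4,"y": 0,"z": -4,"rx": 0,"ry": 0,"rz": 0},{"x": -2.4,"y": 0,"z": -4,"rx": 0,"ry": 0,"rz": 0},{"x": -2.4,"y": 0,"z": -4,"rx": 0,"ry": 0,"rz": 0},{"x": -2.4,"y": 0,"z": -4,"rx": 0,"ry": 0,"rz": 0},{"x": -2.4,"y": 0,"z": -4,"rx": 0,"ry": 0,"rz": 0},{"x": -2.4,"y": 0,"z": -4,"rx": 0,"ry": 0,"rz": 0},{"x": -2.4,"y": 0,"z": -4,"rx": 0,"ry": 0,"rz": 0}], jaw=5, newtons=20)

```text
clock: 1.15
position: [0.4126, 0.3382, 0.2048]
ee_rot: [-1.324, -1.016, 1.02]
force: [0.1, 0.7, -0.2]
width: 0.542
```

move_arm(series=[{"x": -2.4,"y": 0,"z": -4,"rx": 0,"ry": 0,"rz": 0},{"x": -2.4,"y": 0,"z": -4,"rx": 0,"ry": 0,"rz": 0},{"x": -2.4,"y": 0,"z": -4,"rx": 0,"ry": 0,"rz": 0},{"x": -1.5,"y": 0,"z": -2,"rx": 0,"ry": 0,"rz": 0},{"x": 0,"y": 0,"z": 0,"rx": 0,"ry": 0,"rz": 0}])

```text
clock: 1.78
position: [0.5315, 0.2009, 0.2056]
ee_rot: [-1.333, -1.005, 1.011]
force: [-0.8, 0.4, -0.6]
width: 0.54
```

Run:
```python
from h import *
s=arm.observe(); print({k:np.round(s[k],4).tolist() for k in s})
im=arm.get_image("wrist"); cv2.imwrite("pics/w1.png",im)
```

```text
{'clock': 1.775, 'joints': [-0.6272, 0.3436, 0.2234, 1.7275, -0.0758, 1.0817, 0.919], 'dq': [0.0031, -0.0084, -0.0245, 0.0115, -0.0094, 0.0002, -0.004], 'joint_efforts': [1.3223, -57.1733, 4.0544, -30.8384, 0.2096, 0.0447, 0.4895], 'position': [0.5315, 0.2009, 0.2056], 'ee_rot': [-1.3326, -1.0051, 1.0114], 'force': [-0.7518, 0.3991, -0.5597], 'ft_torque': [0.0279, 0.0211, 0.0228], 'width': 0.5401}
```

View pics/w1.png

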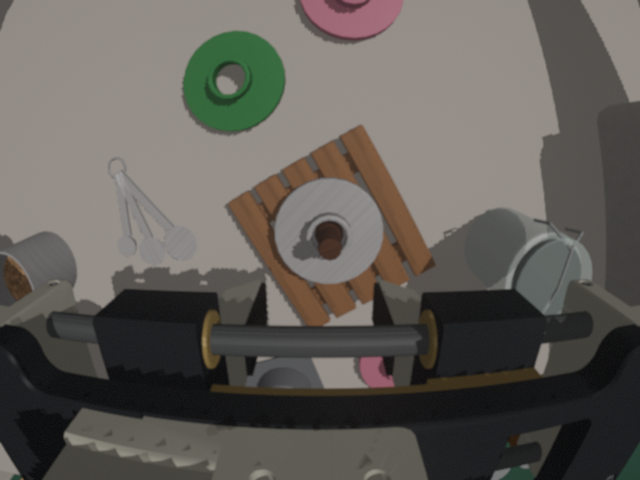

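```bash
cat >> h.py <<'E'
from scipy.spatial.transform import Rotation as Ro
W=arm.camera_params("wrist")
def won(u,v,z,s):
    K=np.array(W["K"]);dx,dy=u-K[0,2],v-K[1,2];r=np.hypot(dx,dy);th=r/K[0,0]
    d=np.array([np.sin(th)*dx/r,np.sin(th)*dy/r,np.cos(th)])
    T=np.array(W["tool_from_camera"]);R=Ro.from_rotvec(s["ee_rot"]).as_matrix();p=np.array(s["position"])
    c=R@T[:3,3]+p; D=R@T[:3,:3]@d
    return c+D*(z-c[2])/D[2]
def totool(dw,s): return Ro.from_rotvec(s["ee_rot"]).as_matrix().T@np.array(dw)
E
python3 - <<'E'
from h import *
s=arm.observe(); im=cv2.imread("pics/w1.png")
c=im[210:270,305:360]; cv2.imwrite("pics/zw1.png",cv2.resize(c,None,fx=8,fy=8,interpolation=cv2.INTER_CUBIC))
print(Ro.from_rotvec(s["ee_rot"]).as_matrix().round(3))
print("lid",won(329,232,.039,s),"knob",won(330,247,.091,s))
E
```

```text
[[ 0.266  0.001 -0.964]
 [ 0.964 -0.007  0.266]
 [-0.007 -1.    -0.003]]
lid [0.54852032 0.20575491 0.039     ] knob [0.54739005 0.20594951 0.091     ]
```

View pics/zw1.png

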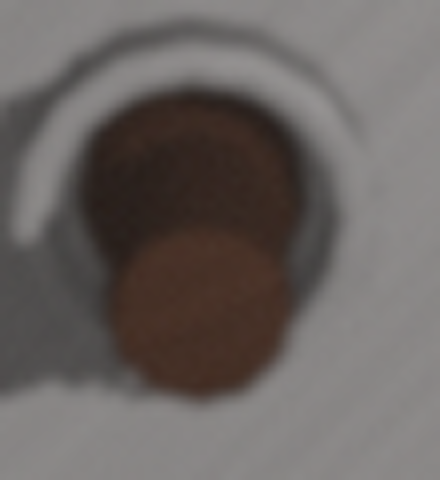

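move_arm(series=[{"x": 0.9,"y": 0,"z": -1.5,"rx": 0,"ry": 0,"rz": 0},{"x": 0,"y": 2.5,"z": 0,"rx": 0,"ry": 0,"rz": 0},{"x": 0,"y": 2.5,"z": 0,"rx": 0,"ry": 0,"rz": 0},{"x": 0,"y": 1.5,"z": 0,"rx": 0,"ry": 0,"rz": 0},{"x": 0,"y": 0.6,"z": 0,"rx": 0,"ry": 0,"rz": 0},{"x": 0,"y": 0,"z": 0,"rx": 0,"ry": 0,"rz": 0}], jaw=5)

```text
clock: 2.58
position: [0.5435, 0.212, 0.1335]
ee_rot: [-1.324, -1.012, 1.017]
force: [0.5, -0.2, -0.0]
width: 0.547
```

Run:
```python
from h import *
s=arm.observe(); print({k:np.round(s[k],4).tolist() for k in ("clock","position","ee_rot","force")})
im=arm.get_image("wrist"); cv2.imwrite("pics/w2.png",im)
c=im[180:330,230:430]; cv2.imwrite("pics/zw2.png",cv2.resize(c,None,fx=4,fy=4,interpolation=cv2.INTER_CUBIC))
```

```text
{'clock': 2.575, 'position': [0.5435, 0.212, 0.1335], 'ee_rot': [-1.3244, -1.0125, 1.0168], 'force': [0.5155, -0.1794, -0.0112]}
```

View pics/zw2.png

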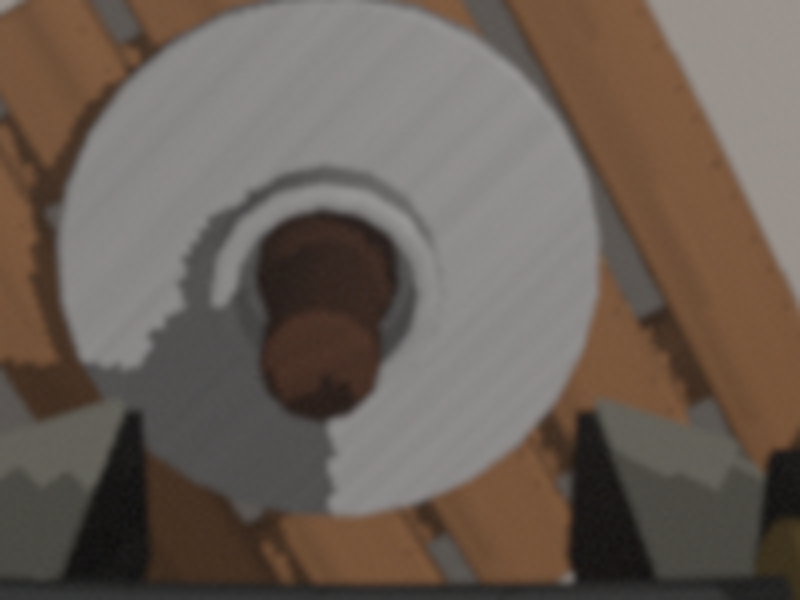

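Run:
```python
from h import *
s=arm.observe()
k=won(309.9,270.2,.091,s);print(k,totool([k[0],k[1],.089]-np.array(s["position"]),s)*100, Ro.from_rotvec(s["ee_rot"]).as_matrix()[:,1])
```

```text
[0.54987202 0.20413935 0.091     ] [-0.5936737   4.48526082 -0.80439676] [-1.43752560e-04 -3.40483136e-03 -9.99994193e-01]
```

move_arm(series=[{"x": -0.6,"y": 0,"z": -0.8,"rx": 0,"ry": 0,"rz": 0},{"x": 0,"y": 1.5,"z": 0,"rx": 0,"ry": 0,"rz": 0},{"x": 0,"y": 1.5,"z": 0,"rx": 0,"ry": 0,"rz": 0},{"x": 0,"y": 1.0,"z": 0,"rx": 0,"ry": 0,"rz": 0},{"x": 0,"y": 0,"z": 0,"rx": 0,"ry": 0,"rz": 0},{"x": 0,"y": 0,"z": 0,"rx": 0,"ry": 0,"rz": 0}], jaw=5)

```text
clock: 3.38
position: [0.5509, 0.2034, 0.0918]
ee_rot: [-1.325, -1.013, 1.015]
force: [-0.4, 0.2, 0.4]
width: 0.543
```

move_arm(series=[{"x": 0,"y": 0.25,"z": 0.1,"rx": 0,"ry": 0,"rz": 0},{"x": 0,"y": 0,"z": 0,"rx": 0,"ry": 0,"rz": 0}])

```text
clock: 3.62
position: [0.5502, 0.204, 0.0897]
ee_rot: [-1.325, -1.014, 1.014]
force: [0.5, 0.3, 0.6]
width: 0.544
```

move_arm(series=[{"x": 0,"y": 0,"z": 0,"rx": 0,"ry": 0,"rz": 0},{"x": 0,"y": 0,"z": 0,"rx": 0,"ry": 0,"rz": 0},{"x": 0,"y": 0,"z": 0,"rx": 0,"ry": 0,"rz": 0},{"x": 0,"y": 0,"z": 0,"rx": 0,"ry": 0,"rz": 0}], jaw=1, newtons=25)

```text
clock: 4.12
position: [0.5505, 0.2042, 0.0902]
ee_rot: [-1.325, -1.015, 1.014]
force: [0.0, -0.7, 0.0]
width: 0.158
```

Run:
```python
from h import *
s=arm.observe(); print(s["width"])
im=arm.get_image("wrist");
cv2.imwrite("pics/zw3.png",cv2.resize(im[200:350,220:420],None,fx=4,fy=4,interpolation=cv2.INTER_CUBIC))
im=arm.get_image("side");
cv2.imwrite("pics/zs3.png",cv2.resize(im[220:370,190:390],None,fx=4,fy=4,interpolation=cv2.INTER_CUBIC))
print(arm.observe()["width"])
```

```text
0.15824467930114824
0.11829182360663215
```

View pics/zw3.png

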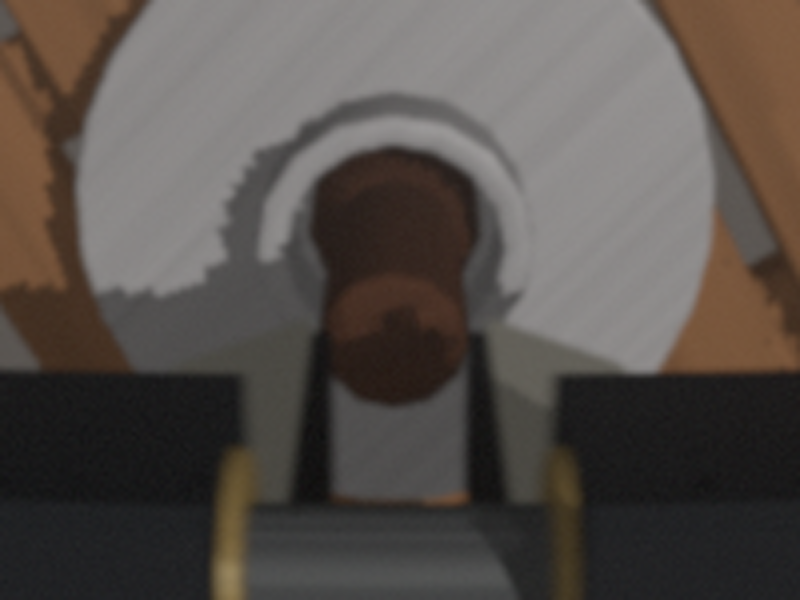

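View pics/zs3.png

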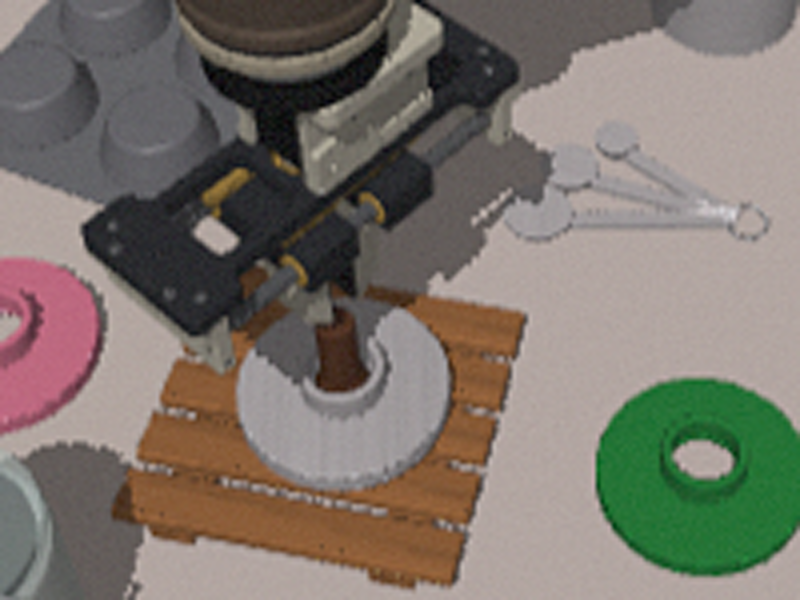

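Run:
```python
from h import *
s=arm.observe(); print(s["position"],s["width"],s["force"])
T=np.linalg.inv(np.array(W["tool_from_camera"]));K=np.array(W["K"])
def wp(p):
    c=T[:3,:3]@p+T[:3,3]; th=np.arctan2(np.hypot(c[0],c[1]),c[2]); n=np.hypot(c[0],c[1]); return K[0,2]+K[0,0]*th*c[0]/n, K[1,2]+K[0,0]*th*c[1]/n
for p in ([0,0,0],[.01,0,0],[-.01,0,0],[0,.019,0],[0,.019,.0095],[0,.019,-.0095],[0,-.002,0],[.065,0,0]): print(p,np.round(wp(np.array(p)),1))
k=won(319.2,285,.091,s);print(k,totool(k-np.array(s["position"]),s))
```

```text
[0.55051805 0.2041978  0.09019382] 0.11829182360663215 [1.02662221 0.52191859 0.86638535]
[0, 0, 0] [319.2 284.9]
[0.01, 0, 0] [338.4 284.9]
[-0.01, 0, 0] [300.  284.9]
[0, 0.019, 0] [319.2 271.9]
[0, 0.019, 0.0095] [319.2 256.1]
[0, 0.019, -0.0095] [319.2 287.2]
[0, -0.002, 0] [319.2 286.4]
[0.065, 0, 0] [439.5 283.4]
[0.55023938 0.20427753 0.091     ] [ 3.80099850e-06 -8.07092173e-04  2.87276502e-04]
```

Run:
```python
from h import *
s=arm.observe()
R=Ro.from_rotvec(s["ee_rot"]).as_matrix();p=np.array(s["position"])
im=arm.get_image("side"); print(arm.observe()["width"])
big=cv2.resize(im[260:340,230:330],None,fx=8,fy=8,interpolation=cv2.INTER_CUBIC)
for y,col in ((.019,(0,0,255)),(0,(0,255,0)),(-.022,(255,0,0)),(-.047,(255,255,0))):
    for sx in (-1,1):
        for z in (-.0095,.0095):
            u,v=proj("side",p+R@[sx*.006,y,z]); print(y,sx,z,round(u,1),round(v,1))
            cv2.circle(big,(int((u-230+.5)*8),int((v-260+.5)*8)),3,col,-1)
cv2.imwrite("pics/zs4.png",big)
```

```text
0.1117324413423932
0.019 -1 -0.0095 272.6 300.7
0.019 -1 0.0095 279.5 306.1
0.019 1 -0.0095 268.1 304.5
0.019 1 0.0095 275.0 310.0
0 -1 -0.0095 271.8 294.8
0 -1 0.0095 278.7 300.3
0 1 -0.0095 267.2 298.7
0 1 0.0095 274.1 304.2
-0.022 -1 -0.0095 270.8 287.8
-0.022 -1 0.0095 277.9 293.3
-0.022 1 -0.0095 266.1 291.7
-0.022 1 0.0095 273.2 297.2
-0.047 -1 -0.0095 269.6 279.5
-0.047 -1 0.0095 276.8 285.0
-0.047 1 -0.0095 264.8 283.4
-0.047 1 0.0095 272.0 289.0
```

View pics/zs4.png

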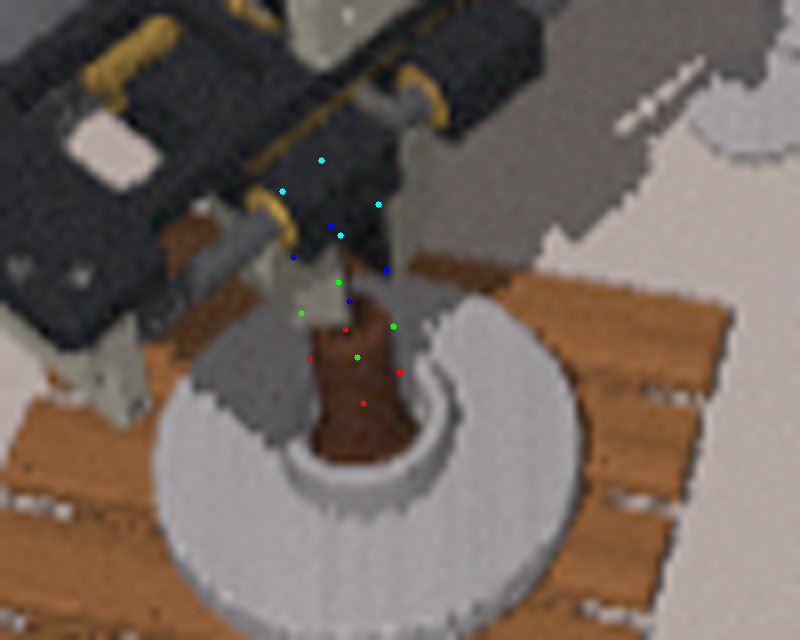

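The jaws closed to 10 mm, so they missed the 20 mm knob. Both views put the fingertips about 20 mm above the reported TCP, over the knob. I'll reopen, go lower in steps and look.

move_arm(series=[{"x": 0,"y": 0,"z": 0,"rx": 0,"ry": 0,"rz": 0},{"x": 0,"y": 0,"z": 0,"rx": 0,"ry": 0,"rz": 0},{"x": 0,"y": 0,"z": 0,"rx": 0,"ry": 0,"rz": 0},{"x": 0,"y": 0.6,"z": 0,"rx": 0,"ry": 0,"rz": 0},{"x": 0,"y": 0.5,"z": 0,"rx": 0,"ry": 0,"rz": 0}], jaw=4.5)

```text
clock: 4.9
position: [0.5507, 0.2042, 0.0788]
ee_rot: [-1.325, -1.016, 1.013]
force: [-0.8, -0.2, 0.1]
width: 0.489
```

```bash
cat > look.py <<'E'
from h import *
import sys
n=sys.argv[1]; s=arm.observe(); print({k:np.round(s[k],4).tolist() for k in ("clock","position","ee_rot","force","width")})
a=arm.get_image("wrist");b=arm.get_image("side")
u,v=[int(q) for q in (sys.argv[2:4] or (275,300))]
cv2.imwrite(f"pics/{n}.png",np.hstack([cv2.resize(a[200:350,220:420],(400,300)),cv2.resize(b[v-37:v+38,u-50:u+50],(400,300),interpolation=cv2.INTER_CUBIC)]))
E
python3 look.py l1
```

```text
{'clock': 4.9, 'position': [0.5507, 0.2042, 0.0788], 'ee_rot': [-1.3253, -1.0157, 1.0133], 'force': [-0.7585, -0.2493, 0.1454], 'width': 0.4885}
```

View pics/l1.png

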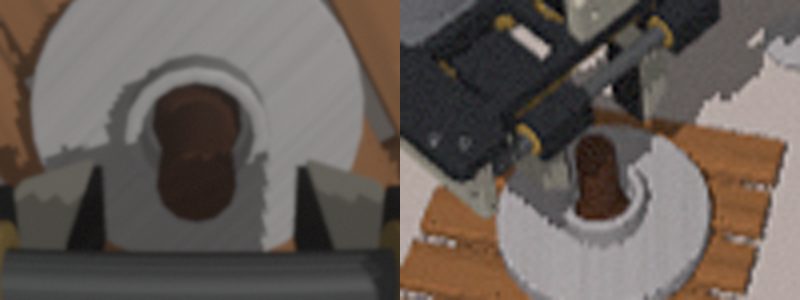

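Run:
```python
from h import *
s=arm.observe()
R=Ro.from_rotvec(s["ee_rot"]).as_matrix();p=np.array(s["position"])
im=arm.get_image("side")
big=cv2.resize(im[260:340,230:330],None,fx=8,fy=8,interpolation=cv2.INTER_CUBIC)
for y,col in ((.019,(0,0,255)),(0,(0,255,0)),(-.02,(255,0,0))):
    for sx in (-1,1):
        for z in (-.0095,.0095):
            u,v=proj("side",p+R@[sx*.0225,y,z])
            cv2.circle(big,(int((u-230+.5)*8),int((v-260+.5)*8)),4,col,-1)
cv2.imwrite("pics/zs5.png",big)
```

```text
(no output)
```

View pics/zs5.png

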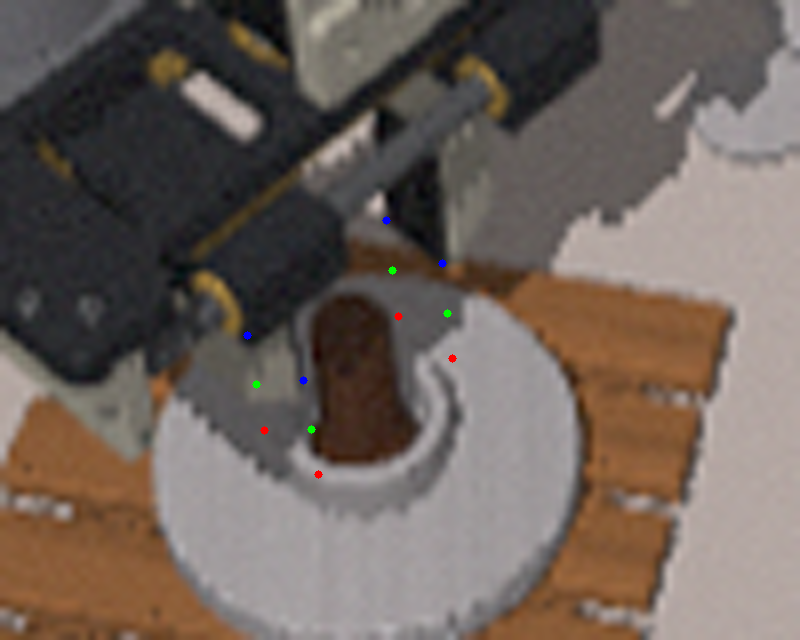

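The y = −20 mm markers (blue) match the finger tip corners. The tips therefore stand about 20 mm behind the reported TCP, and I'll treat tip z as reported z + 0.020.

move_arm(series=[{"x": 0,"y": 0.8,"z": 0,"rx": 0,"ry": 0,"rz": 0},{"x": 0,"y": 0.8,"z": 0,"rx": 0,"ry": 0,"rz": 0},{"x": 0,"y": 0.7,"z": 0,"rx": 0,"ry": 0,"rz": 0},{"x": 0,"y": 0.4,"z": 0,"rx": 0,"ry": 0,"rz": 0},{"x": 0,"y": 0.0,"z": 0,"rx": 0,"ry": 0,"rz": 0}])

```text
clock: 5.68
position: [0.5504, 0.204, 0.0494]
ee_rot: [-1.325, -1.015, 1.014]
force: [-0.2, -0.4, -0.6]
width: 0.488
```

```bash
python3 look.py l2
```

```text
{'clock': 5.675, 'position': [0.5504, 0.204, 0.0494], 'ee_rot': [-1.3251, -1.0146, 1.0143], 'force': [-0.1947, -0.4195, -0.5641], 'width': 0.4878}
```

View pics/l2.png

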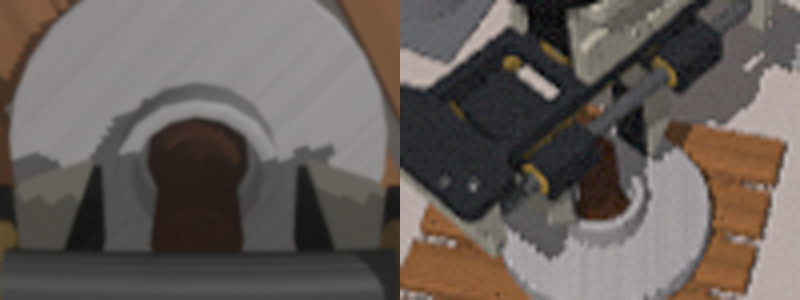

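move_arm(series=[{"x": 0,"y": 0,"z": 0,"rx": 0,"ry": 0,"rz": 0},{"x": 0,"y": 0,"z": 0,"rx": 0,"ry": 0,"rz": 0},{"x": 0,"y": 0,"z": 0,"rx": 0,"ry": 0,"rz": 0},{"x": 0,"y": 0,"z": 0,"rx": 0,"ry": 0,"rz": 0},{"x": 0,"y": 0,"z": 0,"rx": 0,"ry": 0,"rz": 0}], jaw=1, newtons=25)

```text
clock: 6.4
position: [0.551, 0.2039, 0.0505]
ee_rot: [-1.326, -1.016, 1.013]
force: [0.4, -0.4, -0.6]
width: 0.211
```

```bash
python3 look.py l3
```

```text
{'clock': 6.4, 'position': [0.551, 0.2039, 0.0505], 'ee_rot': [-1.3258, -1.0156, 1.0131], 'force': [0.4261, -0.4306, -0.56], 'width': 0.2114}
```

View pics/l3.png

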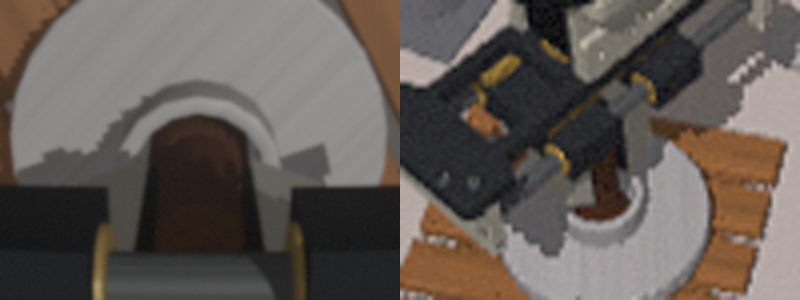

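move_arm(series=[{"x": 0,"y": -0.5,"z": 0,"rx": 0,"ry": 0,"rz": 0},{"x": 0,"y": -1,"z": 0,"rx": 0,"ry": 0,"rz": 0},{"x": 0,"y": -1.5,"z": 0,"rx": 0,"ry": 0,"rz": 0},{"x": 0,"y": -1.5,"z": 0,"rx": 0,"ry": 0,"rz": 0},{"x": 0,"y": 0,"z": 0,"rx": 0,"ry": 0,"rz": 0}], newtons=30)

```text
clock: 7.12
position: [0.5508, 0.2043, 0.0992]
ee_rot: [-1.325, -1.016, 1.013]
force: [-0.3, -0.3, -3.6]
width: 0.207
```

```bash
python3 look.py l4 275 290
```

```text
{'clock': 7.125, 'position': [0.5508, 0.2043, 0.0992], 'ee_rot': [-1.3255, -1.0162, 1.0129], 'force': [-0.2652, -0.3355, -3.5517], 'width': 0.2066}
```

View pics/l4.png

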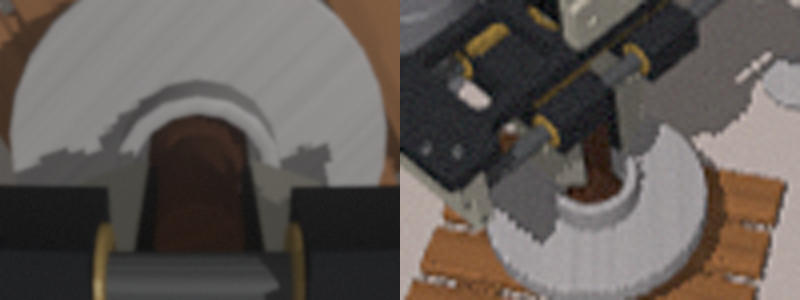

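move_arm(series=[{"x": 0,"y": -1.5,"z": 0,"rx": 0,"ry": 0,"rz": 0},{"x": 0,"y": -2,"z": 0,"rx": 0,"ry": 0,"rz": 0},{"x": -1,"y": -2,"z": -0.1,"rx": 0,"ry": 0,"rz": 0},{"x": -2,"y": 0,"z": -0.3,"rx": 0,"ry": 0,"rz": 0},{"x": -3,"y": 0,"z": -0.4,"rx": 0,"ry": 0,"rz": 0},{"x": -3.5,"y": 0,"z": -0.5,"rx": 0,"ry": 0,"rz": 0},{"x": -3.5,"y": 0,"z": -0.5,"rx": 0,"ry": 0,"rz": 0},{"x": -3.5,"y": 0,"z": -0.5,"rx": 0,"ry": 0,"rz": 0},{"x": -3.5,"y": 0,"z": -0.5,"rx": 0,"ry": 0,"rz": 0},{"x": -3.5,"y": 0,"z": -0.5,"rx": 0,"ry": 0,"rz": 0},{"x": -3.5,"y": 0,"z": -0.4,"rx": 0,"ry": 0,"rz": 0},{"x": -3,"y": 0,"z": -0.4,"rx": 0,"ry": 0,"rz": 0}])

```text
clock: 8.72
position: [0.5029, -0.1124, 0.1516]
ee_rot: [-1.322, -1.005, 1.021]
force: [1.0, -0.1, -3.6]
width: 0.206
```

Run:
```python
from h import *
s=arm.observe(); print({k:np.round(s[k],4).tolist() for k in ("clock","position","ee_rot","force","width")})
print(totool(np.array([.5,-.166,s["position"][2]])-s["position"],s)*100,Ro.from_rotvec(s["ee_rot"]).as_matrix()[:,1].round(4))
```

```text
{'clock': 8.725, 'position': [0.5029, -0.1124, 0.1516], 'ee_rot': [-1.3223, -1.0045, 1.0211], 'force': [1.0308, -0.139, -3.6223], 'width': 0.2062}
[-5.25167352  0.03421234 -1.11515322] [-0.008  -0.0059 -1.    ]
```

move_arm(series=[{"x": -2,"y": 0,"z": -0.4,"rx": -0.006,"ry": 0,"rz": -0.008},{"x": -2,"y": 0,"z": -0.4,"rx": 0,"ry": 0,"rz": 0},{"x": -1,"y": 0,"z": -0.3,"rx": 0,"ry": 0,"rz": 0},{"x": -0.2,"y": 0,"z": 0,"rx": 0,"ry": 0,"rz": 0},{"x": 0,"y": 0,"z": 0,"rx": 0,"ry": 0,"rz": 0}])

```text
clock: 9.35
position: [0.4945, -0.1721, 0.1494]
ee_rot: [-1.322, -1.003, 1.01]
force: [-0.0, 0.2, -2.6]
width: 0.208
```

Run:
```python
from h import *
s=arm.observe(); print({k:np.round(s[k],4).tolist() for k in ("clock","position","ee_rot","force","width")})
print(totool(np.array([.5,-.166,s["position"][2]])-s["position"],s)*100,Ro.from_rotvec(s["ee_rot"]).as_matrix()[:,1].round(4))
a=arm.get_image("side");b=arm.get_image("top");c=arm.get_image("wrist")
cv2.imwrite("pics/b_side.png",a);cv2.imwrite("pics/b_top.png",b);cv2.imwrite("pics/b_w.png",c)
cv2.imwrite("pics/b.png",np.hstack([cv2.resize(a[120:270,300:450],(400,400),interpolation=cv2.INTER_CUBIC),cv2.resize(b[195:345,325:475],(400,400),interpolation=cv2.INTER_CUBIC)]))
```

```text
{'clock': 9.35, 'position': [0.4945, -0.1721, 0.1494], 'ee_rot': [-1.3224, -1.0034, 1.0098], 'force': [-0.0249, 0.2238, -2.5524], 'width': 0.2081}
[ 0.74003563 -0.00264914 -0.36594896] [-0.0048  0.     -1.    ]
```

View pics/b.png

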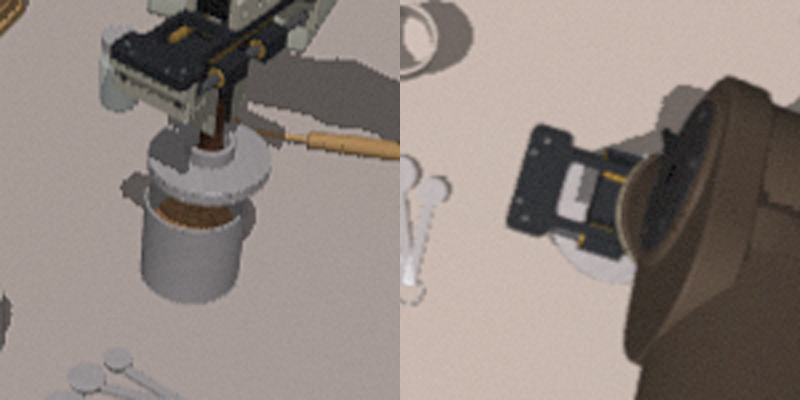

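View pics/b_w.png

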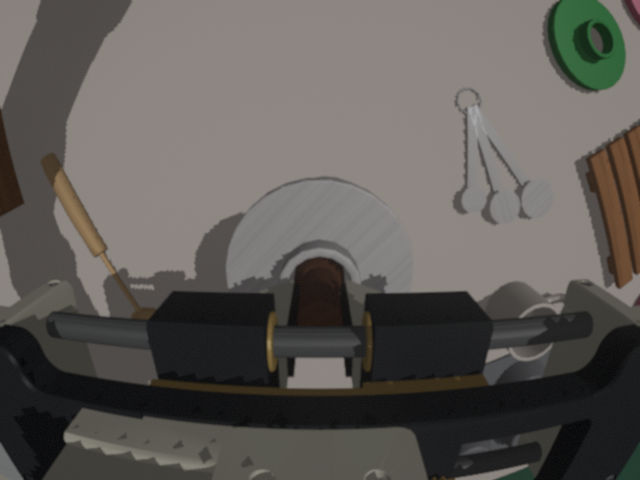

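move_arm(series=[{"x": 0.7,"y": 0,"z": -0.4,"rx": 0,"ry": 0,"rz": 0},{"x": 0,"y": 0,"z": 0,"rx": 0,"ry": 0,"rz": 0},{"x": 0,"y": 0,"z": 0,"rx": 0,"ry": 0,"rz": 0}])

```text
clock: 9.88
position: [0.5016, -0.1641, 0.1495]
ee_rot: [-1.321, -1.007, 1.012]
force: [-0.0, 0.2, -3.3]
width: 0.21
```

Run:
```python
from h import *
s=arm.observe(); print({k:np.round(s[k],4).tolist() for k in ("clock","position","ee_rot","force","width")})
print(totool(np.array([.5,-.166,s["position"][2]])-s["position"],s)*100)
a=arm.get_image("side");cv2.imwrite("pics/c_side.png",a)
big=cv2.resize(a[140:240,320:420],(800,800),interpolation=cv2.INTER_CUBIC)[:640]
z=s["position"][2]-.0505+.018
def ring(c,r,z,col):
    for t in np.linspace(0,2*np.pi,60,endpoint=False):
        u,v=proj("side",np.array([c[0]+r*np.cos(t),c[1]+r*np.sin(t),z])); cv2.circle(big,(int((u-320+.5)*8),int((v-140+.5)*8)),2,col,-1)
ring(s["position"][:2],.053,z+.021,(0,0,255)); ring(s["position"][:2],.0215,z+.037,(0,0,255)); ring((.4997,-.1661),.046,.09,(0,255,0));ring((.4997,-.1661),.046,.0,(0,255,0))
cv2.imwrite("pics/c.png",big)
```

```text
{'clock': 9.875, 'position': [0.5016, -0.1641, 0.1495], 'ee_rot': [-1.3211, -1.0067, 1.0119], 'force': [-0.0246, 0.2169, -3.2596], 'width': 0.2102}
[-0.22520554  0.00058968  0.10066612]
```

View pics/c.png

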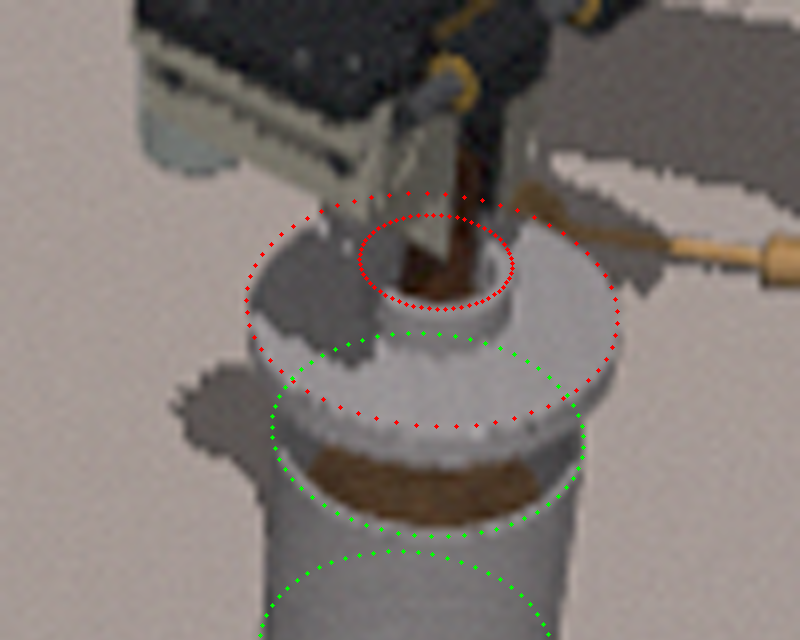

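move_arm(series=[{"x": -0.4,"y": 0.5,"z": 0,"rx": 0,"ry": 0,"rz": 0},{"x": 0,"y": 0.8,"z": 0,"rx": 0,"ry": 0,"rz": 0},{"x": 0,"y": 0.6,"z": 0,"rx": 0,"ry": 0,"rz": 0},{"x": 0,"y": 0,"z": 0,"rx": 0,"ry": 0,"rz": 0},{"x": 0,"y": 0,"z": 0,"rx": 0,"ry": 0,"rz": 0}])

```text
clock: 10.55
position: [0.4998, -0.1685, 0.1287]
ee_rot: [-1.321, -1.005, 1.012]
force: [0.2, 0.6, -3.6]
width: 0.208
```

```bash
cat > side.py <<'E'
from h import *
import sys
s=arm.observe(); print({k:np.round(s[k],4).tolist() for k in ("clock","position","ee_rot","force","width")})
a=arm.get_image("side");cv2.imwrite(f"pics/{sys.argv[1]}_raw.png",a)
big=cv2.resize(a[140:240,320:420],(800,800),interpolation=cv2.INTER_CUBIC)[:640]
z=s["position"][2]-.0505+.018
def ring(c,r,z,col):
    for t in np.linspace(0,2*np.pi,60,endpoint=False):
        u,v=proj("side",np.array([c[0]+r*np.cos(t),c[1]+r*np.sin(t),z])); cv2.circle(big,(int((u-320+.5)*8),int((v-140+.5)*8)),2,col,-1)
if len(sys.argv)>2:
    ring(s["position"][:2],.053,z+.021,(0,0,255)); ring(s["position"][:2],.053,z+.008,(0,255,255)); ring((.4997,-.1661),.046,.09,(0,255,0))
cv2.imwrite(f"pics/{sys.argv[1]}.png",big)
E
python3 side.py d1 r
```

```text
{'clock': 10.55, 'position': [0.4998, -0.1685, 0.1287], 'ee_rot': [-1.3207, -1.0055, 1.0118], 'force': [0.1723, 0.5666, -3.6474], 'width': 0.2083}
```

View pics/d1.png

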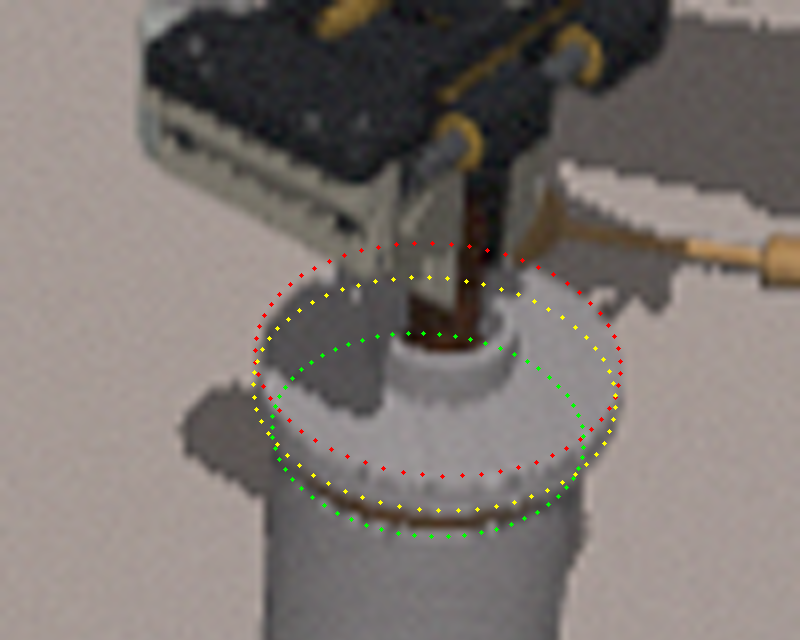

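move_arm(series=[{"x": 0,"y": 0.5,"z": -0.1,"rx": 0,"ry": 0,"rz": 0},{"x": 0,"y": 0.5,"z": 0,"rx": 0,"ry": 0,"rz": 0},{"x": 0,"y": 0.5,"z": 0,"rx": 0,"ry": 0,"rz": 0},{"x": 0,"y": 0.3,"z": 0,"rx": 0,"ry": 0,"rz": 0},{"x": 0,"y": 0,"z": 0,"rx": 0,"ry": 0,"rz": 0}])

```text
clock: 11.22
position: [0.5009, -0.1687, 0.1095]
ee_rot: [-1.321, -1.006, 1.012]
force: [-0.3, 0.3, -3.2]
width: 0.211
```

```bash
python3 side.py d2
```

```text
{'clock': 11.225, 'position': [0.5009, -0.1687, 0.1095], 'ee_rot': [-1.3208, -1.0059, 1.0119], 'force': [-0.3178, 0.3176, -3.1508], 'width': 0.2106}
```

View pics/d2.png

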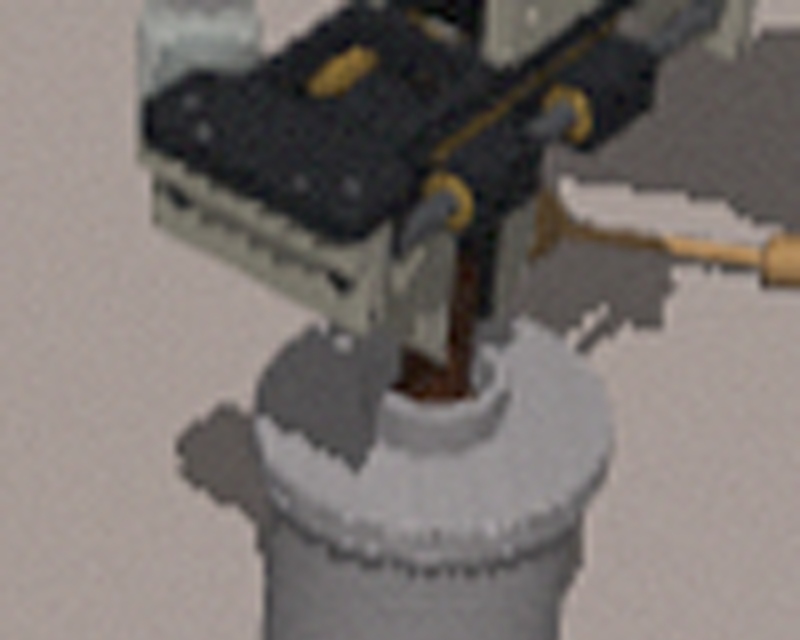

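move_arm(series=[{"x": 0,"y": 0.2,"z": 0,"rx": 0,"ry": 0,"rz": 0},{"x": 0,"y": 0.2,"z": 0,"rx": 0,"ry": 0,"rz": 0},{"x": 0,"y": 0,"z": 0,"rx": 0,"ry": 0,"rz": 0}])

```text
clock: 11.65
position: [0.5012, -0.1688, 0.1057]
ee_rot: [-1.321, -1.006, 1.011]
force: [-0.3, -0.4, -2.8]
width: 0.208
```

move_arm(series=[{"x": 0,"y": 0.2,"z": 0,"rx": 0,"ry": 0,"rz": 0},{"x": 0,"y": 0,"z": 0,"rx": 0,"ry": 0,"rz": 0}])

```text
clock: 11.9
position: [0.5014, -0.1689, 0.1038]
ee_rot: [-1.322, -1.007, 1.011]
force: [0.1, 0.3, -2.1]
width: 0.206
```

move_arm(series=[{"x": 0,"y": 0.1,"z": 0,"rx": 0,"ry": 0,"rz": 0},{"x": 0,"y": 0,"z": 0,"rx": 0,"ry": 0,"rz": 0}])

```text
clock: 12.15
position: [0.5017, -0.169, 0.103]
ee_rot: [-1.322, -1.007, 1.011]
force: [-0.3, -0.4, -1.8]
width: 0.205
```

move_arm(series=[{"x": 0,"y": 0.1,"z": 0.05,"rx": 0,"ry": 0,"rz": 0},{"x": 0,"y": 0,"z": 0.03,"rx": 0,"ry": 0,"rz": 0}])

```text
clock: 12.4
position: [0.501, -0.1687, 0.102]
ee_rot: [-1.323, -1.007, 1.011]
force: [0.6, 0.4, -2.3]
width: 0.209
```

move_arm(series=[{"x": 0,"y": 0.1,"z": 0.03,"rx": 0,"ry": 0,"rz": 0},{"x": 0,"y": 0,"z": 0,"rx": 0,"ry": 0,"rz": 0}])

```text
clock: 12.65
position: [0.5007, -0.1686, 0.1009]
ee_rot: [-1.322, -1.007, 1.011]
force: [0.5, 0.3, -2.3]
width: 0.209
```

move_arm(series=[{"x": 0,"y": 0.1,"z": 0,"rx": 0,"ry": 0,"rz": 0},{"x": 0,"y": 0,"z": 0,"rx": 0,"ry": 0,"rz": 0}])

```text
clock: 12.9
position: [0.5007, -0.1686, 0.0999]
ee_rot: [-1.323, -1.007, 1.011]
force: [-0.9, -0.1, -1.5]
width: 0.21
```

move_arm(series=[{"x": 0,"y": 0.1,"z": 0,"rx": 0,"ry": 0,"rz": 0},{"x": 0,"y": 0,"z": 0,"rx": 0,"ry": 0,"rz": 0}])

```text
clock: 13.15
position: [0.5007, -0.1686, 0.0988]
ee_rot: [-1.323, -1.007, 1.011]
force: [0.3, -1.0, -1.5]
width: 0.204
```

move_arm(series=[{"x": 0,"y": 0.1,"z": 0,"rx": 0,"ry": 0,"rz": 0},{"x": 0,"y": 0,"z": 0,"rx": 0,"ry": 0,"rz": 0}])

```text
clock: 13.4
position: [0.5006, -0.1689, 0.0986]
ee_rot: [-1.323, -1.007, 1.01]
force: [0.3, 0.5, -1.0]
width: 0.209
```

```bash
python3 side.py d3
```

```text
{'clock': 13.4, 'position': [0.5006, -0.1689, 0.0986], 'ee_rot': [-1.3228, -1.0074, 1.0103], 'force': [0.3434, 0.4847, -0.9933], 'width': 0.2087}
```

View pics/d3.png

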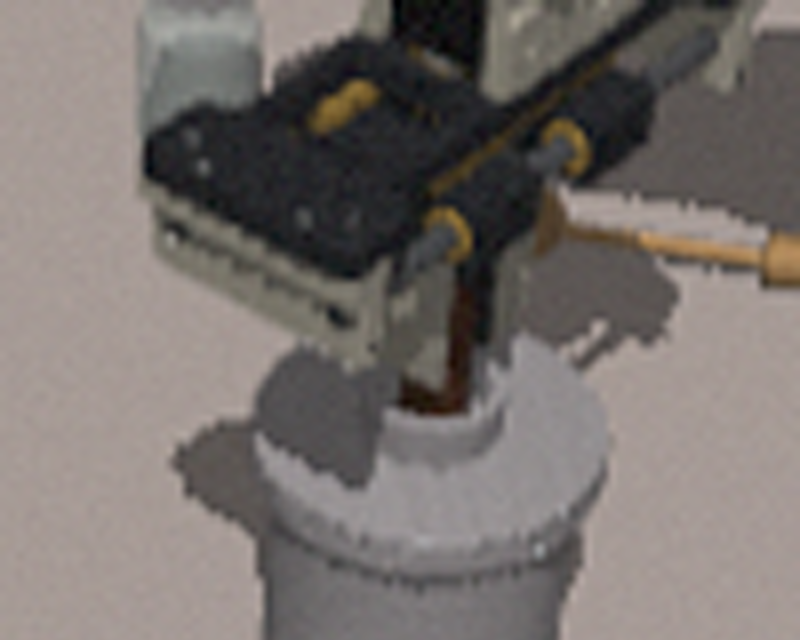

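move_arm(series=[{"x": 0,"y": 0.1,"z": 0,"rx": 0,"ry": 0,"rz": 0}])

```text
clock: 13.58
position: [0.5005, -0.1691, 0.0983]
ee_rot: [-1.323, -1.007, 1.01]
force: [-7.0, 1.2, 18.6]
width: 0.208
```

move_arm(series=[{"x": 0,"y": 0.1,"z": 0,"rx": 0,"ry": 0,"rz": 0}])

```text
clock: 13.7
position: [0.5005, -0.1691, 0.0983]
ee_rot: [-1.323, -1.008, 1.009]
force: [-6.4, 2.7, 17.5]
width: 0.21
```

move_arm(series=[{"x": 0,"y": 0.1,"z": 0,"rx": 0,"ry": 0,"rz": 0}])

```text
clock: 13.82
position: [0.5005, -0.1691, 0.0983]
ee_rot: [-1.323, -1.008, 1.009]
force: [-4.7, 1.6, 15.7]
width: 0.205
```

move_arm(series=[{"x": 0,"y": 0.05,"z": 0,"rx": 0,"ry": 0,"rz": 0},{"x": 0,"y": 0.03,"z": 0,"rx": 0,"ry": 0,"rz": 0}])

```text
clock: 14.08
position: [0.5005, -0.169, 0.0984]
ee_rot: [-1.323, -1.009, 1.008]
force: [-1.5, 0.9, 3.4]
width: 0.212
```

move_arm(series=[{"x": 0,"y": 0,"z": 0,"rx": 0,"ry": 0,"rz": 0},{"x": 0,"y": 0,"z": 0,"rx": 0,"ry": 0,"rz": 0},{"x": 0,"y": 0,"z": 0,"rx": 0,"ry": 0,"rz": 0},{"x": 0,"y": 0,"z": 0,"rx": 0,"ry": 0,"rz": 0}], jaw=6)

```text
clock: 14.58
position: [0.5009, -0.1691, 0.0981]
ee_rot: [-1.324, -1.009, 1.008]
force: [-0.3, 0.4, 0.4]
width: 0.592
```

```bash
python3 look.py l5 375 180; python3 side.py d4
```

```text
{'clock': 14.575, 'position': [0.5009, -0.1691, 0.0981], 'ee_rot': [-1.3236, -1.009, 1.0083], 'force': [-0.3001, 0.4189, 0.4078], 'width': 0.5916}
{'clock': 14.675, 'position': [0.5009, -0.1691, 0.0981], 'ee_rot': [-1.3235, -1.009, 1.0083], 'force': [0.344, 0.203, -0.9464], 'width': 0.6414}
```

View pics/l5.png

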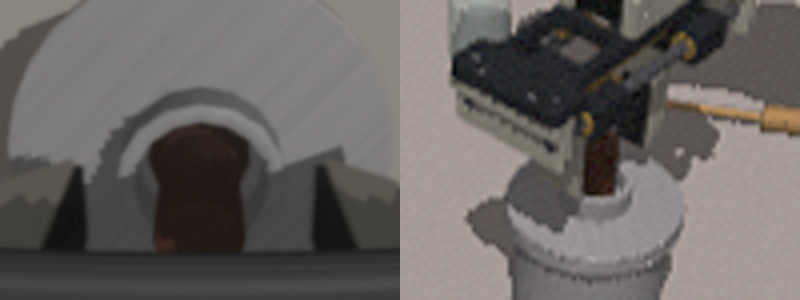

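View pics/d4.png

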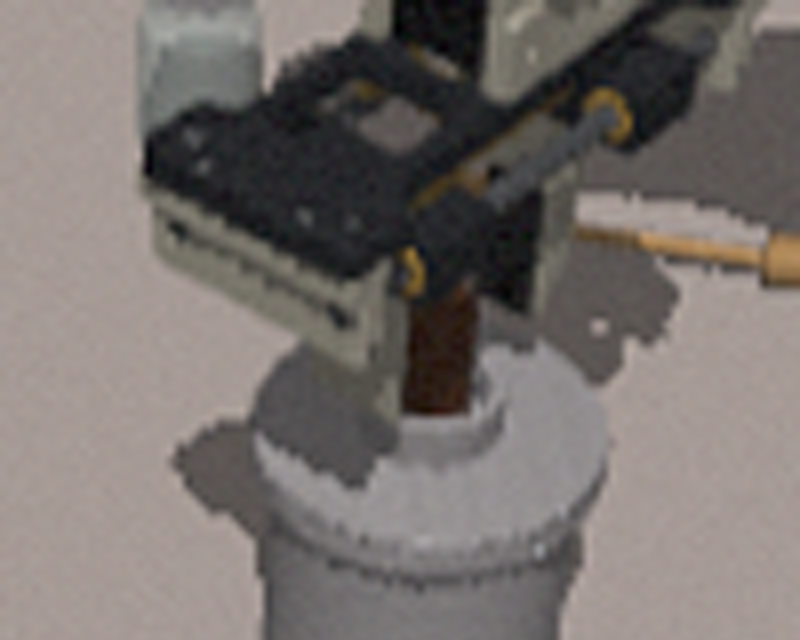

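Run:
```python
from h import *
s=arm.observe();R=Ro.from_rotvec(s["ee_rot"]).as_matrix();p=np.array(s["position"])
c,d=ray("side",383.1,163.1); c=R.T@(c-p);d=R.T@d; print("rail via side on x=0:",c+d*(-c[0]/d[0]))
T=np.array(W["tool_from_camera"]);K=np.array(W["K"])
for v in (325,338,350):
    th=(v-K[1,2])/K[0,0]; dd=T[:3,:3]@[0,np.sin(th),np.cos(th)]; o=T[:3,3]
    print(v,[ (round(o[1]+dd[1]*k,4),round(o[2]+dd[2]*k,4)) for k in (.06,.08,.1,.12)])
print(won(320.5,251.5,.109,s), totool(won(320.5,251.5,.109,s)-p,s))
im=arm.get_image("wrist");cv2.imwrite("pics/w5.png",cv2.resize(im[220:360,220:420],None,fx=4,fy=4,interpolation=cv2.INTER_CUBIC))
```

```text
rail via side on x=0: [ 0.         -0.08745379  0.01901412]
325 [(np.float64(-0.1264), np.float64(0.0468)), (np.float64(-0.109), np.float64(0.037)), (np.float64(-0.0915), np.float64(0.0272)), (np.float64(-0.0741), np.float64(0.0175))]
338 [(np.float64(-0.1275), np.float64(0.0449)), (np.float64(-0.1104), np.float64(0.0346)), (np.float64(-0.0933), np.float64(0.0242)), (np.float64(-0.0762), np.float64(0.0138))]
350 [(np.float64(-0.1285), np.float64(0.0433)), (np.float64(-0.1118), np.float64(0.0324)), (np.float64(-0.095), np.float64(0.0215)), (np.float64(-0.0782), np.float64(0.0106))]
[ 0.48005334 -0.16272379  0.109     ] [ 0.00062544 -0.01079623  0.0218116 ]
```

View pics/w5.png

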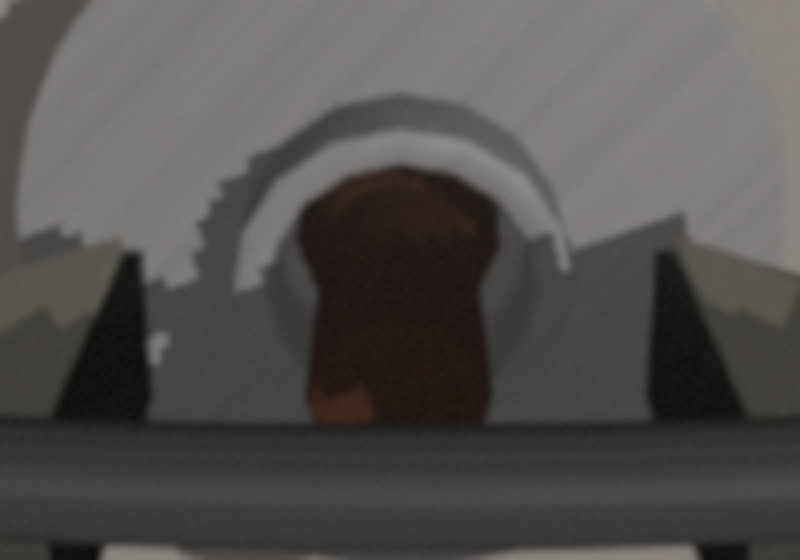

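move_arm(series=[{"x": 0,"y": 0.5,"z": 0,"rx": 0,"ry": 0,"rz": 0},{"x": 0,"y": 0.7,"z": 0,"rx": 0,"ry": 0,"rz": 0},{"x": 0,"y": 0.5,"z": 0,"rx": 0,"ry": 0,"rz": 0},{"x": 0,"y": 0.2,"z": 0,"rx": 0,"ry": 0,"rz": 0},{"x": 0,"y": 0,"z": 0,"rx": 0,"ry": 0,"rz": 0}])

```text
clock: 15.4
position: [0.5006, -0.169, 0.0774]
ee_rot: [-1.323, -1.008, 1.009]
force: [-0.0, 0.4, 0.3]
width: 0.653
```

```bash
python3 look.py l6 375 185; python3 -c "
from h import *
s=arm.observe();print(Ro.from_rotvec(s['ee_rot']).as_matrix().round(4))"
```

```text
{'clock': 15.4, 'position': [0.5006, -0.169, 0.0774], 'ee_rot': [-1.323, -1.0084, 1.0086], 'force': [-0.0065, 0.3939, 0.3463], 'width': 0.6534}
[[ 2.658e-01 -6.000e-04 -9.640e-01]
 [ 9.640e-01  1.100e-03  2.658e-01]
 [ 9.000e-04 -1.000e+00  9.000e-04]]
```

View pics/l6.png

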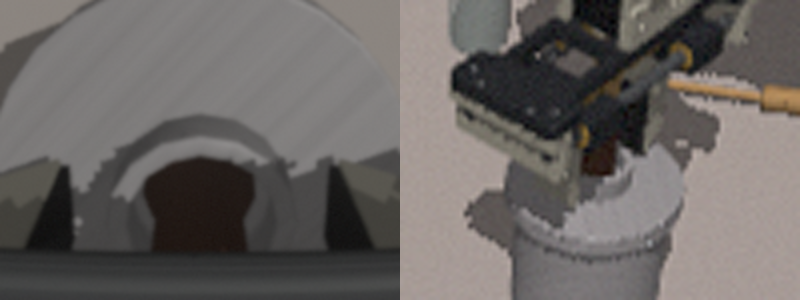

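move_arm(series=[{"x": 0,"y": 0,"z": 0,"rx": 0,"ry": 0,"rz": 0},{"x": 0,"y": 0,"z": 0,"rx": 0,"ry": 0,"rz": 0},{"x": 0,"y": 0,"z": 0,"rx": 0,"ry": 0,"rz": 0},{"x": 0,"y": 0,"z": 0,"rx": 0,"ry": 0,"rz": 0},{"x": 0,"y": 0,"z": 0,"rx": 0,"ry": 0,"rz": 0}], jaw=3.4, newtons=25)

```text
clock: 16.12
position: [0.5009, -0.1691, 0.078]
ee_rot: [-1.324, -1.009, 1.008]
force: [0.1, -0.1, -0.0]
width: 0.456
```

```bash
python3 look.py l7 375 185
```

```text
{'clock': 16.125, 'position': [0.5009, -0.1691, 0.078], 'ee_rot': [-1.3238, -1.0092, 1.0082], 'force': [0.1491, -0.1136, -0.0484], 'width': 0.4564}
```

View pics/l7.png

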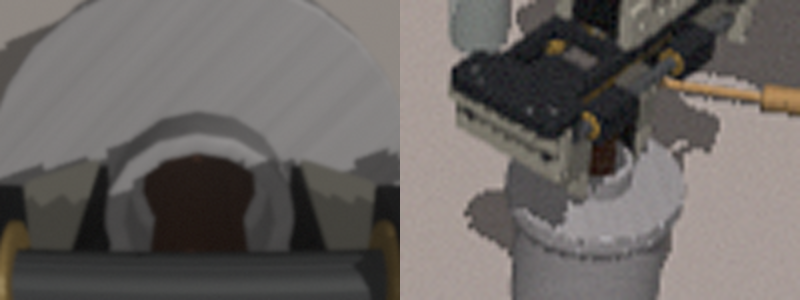

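move_arm(series=[{"x": 0,"y": 0,"z": 0,"rx": 0,"ry": 0,"rz": 0},{"x": 0,"y": -0.2,"z": 0,"rx": 0,"ry": 0,"rz": 0},{"x": 0,"y": -0.3,"z": 0,"rx": 0,"ry": 0,"rz": 0},{"x": 0,"y": 0,"z": 0,"rx": 0,"ry": 0,"rz": 0}])

```text
clock: 16.73
position: [0.5006, -0.169, 0.0832]
ee_rot: [-1.323, -1.009, 1.008]
force: [-0.4, -0.7, -3.2]
width: 0.46
```

```bash
python3 look.py l8 375 185
```

```text
{'clock': 16.725, 'position': [0.5006, -0.169, 0.0832], 'ee_rot': [-1.3233, -1.0088, 1.0084], 'force': [-0.3952, -0.7366, -3.1896], 'width': 0.4598}
```

View pics/l8.png

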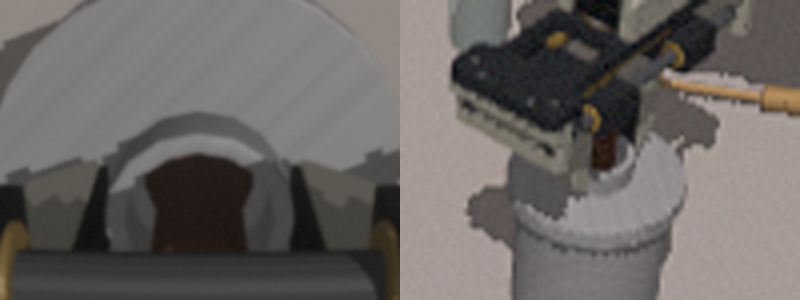

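move_arm(series=[{"x": 0,"y": 0,"z": 0,"rx": 0,"ry": 0,"rz": 0}])

```text
clock: 16.95
position: [0.5005, -0.1689, 0.0829]
ee_rot: [-1.323, -1.009, 1.009]
force: [0.6, -0.1, -2.5]
width: 0.459
```

move_arm(series=[{"x": 0,"y": 0,"z": 0,"rx": 0,"ry": 0,"rz": 0}])

```text
clock: 17.08
position: [0.5004, -0.169, 0.0829]
ee_rot: [-1.323, -1.009, 1.009]
force: [0.5, -0.4, -1.2]
width: 0.454
```

move_arm(series=[{"x": 0,"y": -0.1,"z": 0,"rx": 0,"ry": 0,"rz": 0},{"x": 0,"y": 0,"z": 0,"rx": 0,"ry": 0,"rz": 0}])

```text
clock: 17.32
position: [0.5004, -0.169, 0.0839]
ee_rot: [-1.323, -1.008, 1.009]
force: [-0.3, -0.3, -1.7]
width: 0.458
```

```bash
python3 side.py d5
python3 - <<'E'
import cv2,numpy as np
a=cv2.imread('pics/l7.png');b=cv2.imread('pics/l8.png')
cv2.imwrite('pics/cmp.png',np.hstack([cv2.resize(x[90:260,90:310],(400,310)) for x in (a,b)]))
E
```

```text
{'clock': 17.325, 'position': [0.5004, -0.169, 0.0839], 'ee_rot': [-1.3228, -1.0084, 1.0087], 'force': [-0.3323, -0.2853, -1.7425], 'width': 0.4576}
```

View pics/d5.png

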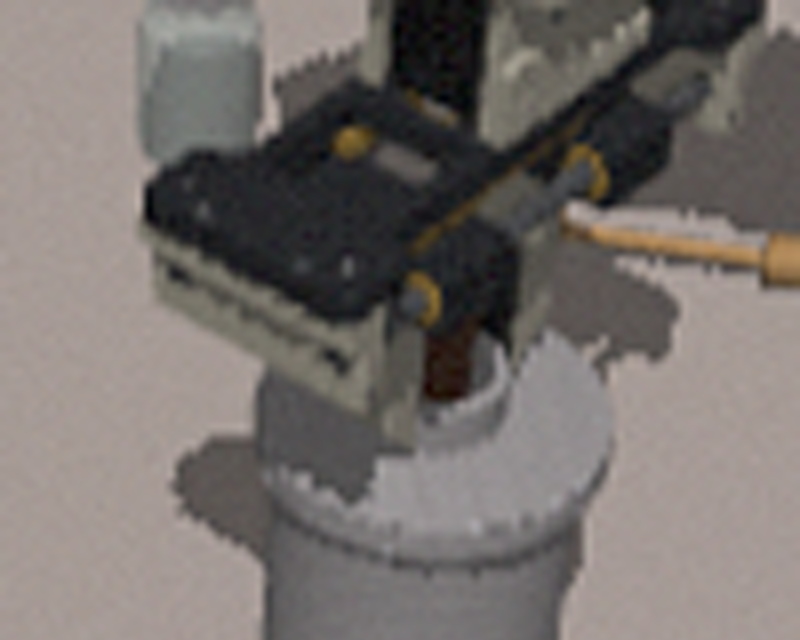

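View pics/cmp.png

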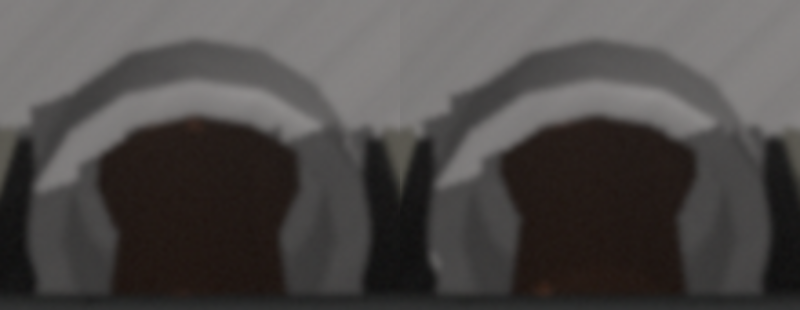

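move_arm(series=[{"x": 0,"y": -0.4,"z": 0,"rx": 0,"ry": 0,"rz": 0},{"x": 0,"y": -0.5,"z": 0,"rx": 0,"ry": 0,"rz": 0},{"x": 0,"y": -0.5,"z": 0,"rx": 0,"ry": 0,"rz": 0},{"x": 0,"y": 0,"z": 0,"rx": 0,"ry": 0,"rz": 0}])

```text
clock: 17.88
position: [0.5006, -0.169, 0.0991]
ee_rot: [-1.323, -1.009, 1.008]
force: [0.4, 0.2, -2.2]
width: 0.457
```

```bash
python3 look.py l9 375 180
```

```text
{'clock': 17.875, 'position': [0.5006, -0.169, 0.0991], 'ee_rot': [-1.3232, -1.0087, 1.0084], 'force': [0.3797, 0.203, -2.1927], 'width': 0.4567}
```

View pics/l9.png

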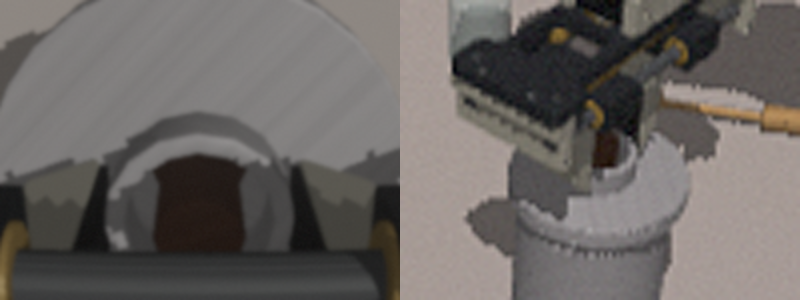

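move_arm(series=[{"x": 0,"y": -0.6,"z": 0,"rx": 0,"ry": 0,"rz": 0},{"x": 0,"y": -0.8,"z": 0,"rx": 0,"ry": 0,"rz": 0},{"x": 0,"y": -0.8,"z": 0,"rx": 0,"ry": 0,"rz": 0},{"x": 0,"y": -0.8,"z": 0,"rx": 0,"ry": 0,"rz": 0},{"x": 0,"y": -0.8,"z": 0,"rx": 0,"ry": 0,"rz": 0},{"x": 0,"y": 0,"z": 0,"rx": 0,"ry": 0,"rz": 0}])

```text
clock: 18.73
position: [0.5005, -0.1691, 0.1398]
ee_rot: [-1.323, -1.009, 1.008]
force: [0.8, -0.5, -2.2]
width: 0.456
```

move_arm(series=[{"x": 0,"y": -0.8,"z": 0,"rx": 0,"ry": 0,"rz": 0},{"x": 0,"y": -0.8,"z": 0,"rx": 0,"ry": 0,"rz": 0},{"x": 0,"y": -0.8,"z": 0,"rx": 0,"ry": 0,"rz": 0},{"x": 0,"y": -0.8,"z": 0,"rx": 0,"ry": 0,"rz": 0},{"x": 0,"y": -0.8,"z": 0,"rx": 0,"ry": 0,"rz": 0},{"x": 0,"y": 0,"z": 0,"rx": 0,"ry": 0,"rz": 0},{"x": 0,"y": 0,"z": 0,"rx": 0,"ry": 0,"rz": 0}])

```text
clock: 19.6
position: [0.5004, -0.169, 0.1825]
ee_rot: [-1.323, -1.009, 1.008]
force: [-0.9, -0.9, -1.8]
width: 0.458
```

```bash
python3 side.py d6
python3 - <<'E'
import cv2
a=cv2.imread('pics/d6_raw.png');cv2.imwrite('pics/d6b.png',cv2.resize(a[110:250,300:460],(800,700),interpolation=cv2.INTER_CUBIC)[:600])
E
```

```text
{'clock': 19.6, 'position': [0.5004, -0.169, 0.1825], 'ee_rot': [-1.3228, -1.0085, 1.0085], 'force': [-0.9257, -0.9059, -1.835], 'width': 0.458}
```

View pics/d6b.png

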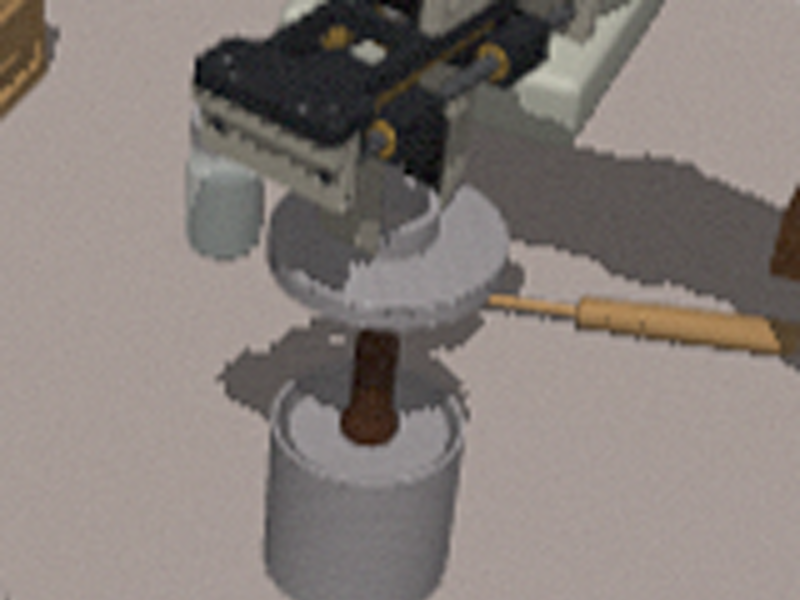

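Run:
```python
from cell import arm
s=arm.observe(); print(s["clock"],max(abs(x) for x in s["dq"]),s["width"])
print(arm.sign_off())
```

```text
19.65 0.0030254126142683514 0.4599784986884581
the job is handed in; nothing more can be done
None
```

I carried the nested lids by the inner knob to the biscuit tin and lowered them until the inner lid rested on the biscuits. I then let go, took the outer lid by its collar and lifted it straight up. The job was handed in at 19.65 s with the outer lid held still above the tin.

**Final checks:**
- **Outer lid:** in the last side view it looks level and centred over the tin. Its lower edge works out at about 185 mm above the tin's base, or 95 mm above the rim and 45 mm above the knob. The grip opening was steady at about 42 mm on the 43 mm collar.
- **Inner lid:** it looks upright in the tin, just below the rim. Its underside works out at about 66 mm above the tin's base.
- **Contact on the biscuits:** the wrist force peaked at about 19 N in the readings, against the 40 N limit.
- **Bystanders:** the arm touched none of them that I noticed, but I took no final measurement of their positions.

**What disagreed or went wrong:**
- **Fingertips:** both camera views put them about 20 mm behind the reported TCP, not 19 mm ahead of it. My first close therefore shut above the knob without gripping it. I reopened, went lower and used the seen tip position from then on.
- **Camera positions:** the top and side views differed by about 4 mm in absolute position, but agreed on the offset from the lids to the tin.
- **Force readings:** they are noisy by about 0.5–1 N. The first reading after lifting the outer lid was 3.2 N; later ones were 1.2–2.5 N, and its weight is about 1.4 N.

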